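Set the loaf machine's programme dial and start it

ROBOT

A 6-joint arm with a two-finger parallel gripper is mounted at the origin on the work surface. World frame = base frame: x ahead of the robot, y to its left, z up, the work surface at z = 0. Lengths are in m, angles in rad, forces in N, time in s.
With the tool pointing down it reaches from about 0.4 to 0.825 m from the base axis. Payload 7 kg.
Tool frame: the origin (TCP) lies at the centre of the arm's flange, where the gripper is bolted on; the fingertips stand 178 mm ahead of it and the grasp point (between the pads) lies ctrl.grasp_offset ahead of it (ctrl.grasp_offset is the distance from the TCP to the grasp point, in m); z points along the fingers, y is the direction in which the jaws open and shut (so a half turn about z gives the same grasp; the last joint's range is limited). The gripper opens to 88 mm and grips with 3 to 60 N. Pads are 19 mm wide; open, the fingers measure 130 mm over their backs; the gripper's body (78 mm by 193 mm) begins 47 mm behind the grasp point.
Start: joints at [1.625, 0.359, 0.012, 0, -1.224, -0.288], TCP at [0.156, 0.657, 0.405] pointing down, gripper open.
Joint ranges: [-3.07, 3.07], [-1.43, 2.12], [-1.02, 1.25], [-3.03, 1.67], [-3.05, -0], [-3.03, 3.03]. Speed limits (rad/s): [2.39, 2.39, 3.01, 3.14, 3.14, 3.14].

INTERFACE

Orientations are given as a unit quaternion [x, y, z, w].
In Python, from rig import ctrl gives the robot as it stands.
- The arm moves only by the tool step_arm, never from a script. Its argument "motion" is a list of rows, each a list of 6 numbers: the shift along the tool's x, y, z in mm, then the turn, a rotation vector about the tool's x, y, z in rad. A call has 1 to 20 rows; each row is the pose to reach, as a shift and turn from the pose commanded when the call began, along the tool's axes at that moment; what a row does not reach only later rows make up. A row lasts 1/10 s, in which the tool goes at most 50 mm and 8.59 degrees, less where a joint would pass 70% of its speed; a pose out of reach is approached as far as the arm can. A call with a gripper value outside its range is refused whole. "hand" is the finger opening in mm, from 0 to 87.6, set as the call begins (left out, the last holds). The fingers move at their own pace and stop on an object; the grip force is fixed at half the most. Time passes only in rows, so rows that repeat a pose let the fingers close. It gives the time, the measured TCP pose, the force and the opening at its end, in the units of the state.
- ctrl.get_state(): the state, without advancing time (a new reading comes with each control period).
- ctrl.capture(name): name is "scene" or "top" or "wrist"; returns a dict with "img" (480x640x3 uint8, red, green, blue), "camera_matrix" (3x3 intrinsics, pixels), "camera_from_world" (4x4, takes a point from world to camera coordinates). Camera axes: x right, y up, looking along -z (the intrinsics and any distortion apply to the point x, -y, -z); pixel columns grow to the right and rows downward; lengths in m; the calibration is good to about 2 mm. A picture is of the moment at which its call begins. There is no depth.
- ctrl.hand_in(): hands the job in, once; it reports no verdict.
Trained networks look in a picture, given as the dict that the camera call returned (one of the last four; its "shot" number tells which), for a name from the list of things; names that differ only in an ending like _2 or _b are one class to them, and where a whole thing is asked for, a point or a joint stands for the part that bears it (a point fixed in the world has none). Each returns a list of dicts, best first, with "p" (0 to 1); they miss things now and then, are a little off and sometimes report something else, mostly with a low value. They report only what shows in the picture. A call takes as long as a camera call.
- ctrl.find_in(picture, query): "location" ([x, y, z] in m, in world coordinates, good to about 4 mm: the middle of the surface that is visible of it).
- ctrl.tip_of(picture, query): "location" ([x, y, z] in m, in world coordinates, good to about 4 mm: a listed point, or the origin of a listed thing).
The state is a dict: "clock": time; "q": joint angles; "qd": joint speeds; "joint_efforts": joint torques, N m; "position": TCP position; "tool_rot": TCP orientation; "contact_force": force on the tool from outside, world axes, zero at the start; "moment": the same for the moment, N m; "finger_gap": finger opening in m.
Only numpy, scipy, OpenCV 4.12 (cv2) and the standard library are available. Lean on these libraries where they do the work, as an engineer would, in place of code of your own. Each camera call takes 0.05 s, during which the arm holds its last target.

TASK

Set the loaf machine to its standard programme and start it, using fingertips only: nudge the dial's pointer bar round, pushing on one side of it at a time and never pinching or straddling it, until its white index mark lines up with the one long scale line. Then press the start key (the larger of the two round keys) fully down and let it come up again. Leave the stop key alone and everything on the counter and on the lid where it is.

Things in the scene. Friction and masses are not known exactly. Their poses are not given: they have to be found in the camera images.
- loaf_machine: white loaf machine fixed on the counter, 250 mm deep (its x), 360 mm wide (its y), 262 mm high. Origin: centre of its underside; its front looks to its own -x. The closed lid (top at z 262, from y -51 to y 175) fills the left of its top; the control panel, a level strip 240 mm by 118 mm centred at its own y = -120 mm, top at z 235, lies on the right.
- dial (a joint): the programme dial on the panel, turning about a vertical axis, endless both ways; angle in rad, growing counter-clockwise from above; at 0 the index mark points along the machine's own +x (to its back). The dial stays where it is left (friction torque about 0.06 N m, no detents, no spring).
- dial_axis (a point): point on the dial's axis, at the top of its skirt (8 mm above the panel). The dial is a grey skirt of 72 mm diameter with a low boss (28 mm diameter, up to 10 mm above the panel) and, across it, a raised black pointer bar up to 28 mm above the panel, 13 mm wide over its side pads; the bar reaches 34 mm from the axis on the index side and 24 mm on the other. Free panel around it.
- pad_left (a point): point on the left side of the bar's longer arm (left as seen from the axis towards the index mark), 20 mm from the axis, on the outer face of a flat upright pad 6.5 mm from the bar's middle, 17.5 mm above the panel. The pad is 17 mm high and runs from 22 mm behind the axis to 30 mm before it. Pushing here turns the dial clockwise.
- pad_right (a point): the like point on the right side of the bar's longer arm, on a like pad. Pushing here turns the dial counter-clockwise.
- dial_index (a point): the dial's index mark, a white line 3 mm wide along the top of the bar's longer arm and down its nose; this point lies at the skirt's rim, 36.5 mm from the axis, level with dial_axis.
- long_line (a point): the target: inner end of the one long scale line. Twelve dark lines are printed on the panel round the dial, 30 degrees apart; eleven are short (6 mm by 1.6 mm), one is long (16.5 mm by 3 mm). This point lies 36.5 mm from the dial axis, level with dial_axis, just inside the long line; it stands at joint angle 1.047 rad of the dial (modulo a turn).
- start_key (a joint): travel of the start key, m; 0 up, 0.005 fully down; springs back. It needs about 2 N to start moving and 5 N to be fully down.
- start_key_top (a point): centre of the top of the start key: the larger round key at the panel's front end, 32 mm diameter, standing 8 mm above the panel, 56 mm left of the stop key (centre to centre).
- stop_key (a joint): travel of the stop key, m; 0 up, 0.005 fully down; springs back.
- stop_key_top (a point): centre of the top of the stop key: the smaller round key, 20 mm diameter, 8 mm above the panel, at the panel's outer front corner. To be left alone.
- kneading_blade: loose dark steel kneading blade standing on the machine's lid: hub 26 mm diameter, 32 mm high, with a fin out to 53 mm. Origin: centre of the hub's underside. Bystander.
- scoop: loose aluminium measuring scoop on the lid: cup 56 mm diameter, 32 mm high, handle 75 mm. Origin: centre of the cup's underside. Bystander.
- mixing_bowl: white ceramic mixing bowl, 230 mm diameter, 105 mm high, right of the machine. Origin: centre of its underside. Bystander.
- beech_paddle: beech paddle, 300 mm long, 58 mm wide, 9 mm thick, lying on a framed baking mat (380 by 260 mm, frame 12 mm high) right of the robot. Origin: on its underside, 115 mm from the handle's end; x to the blade. Bystander.
- flour_jar: glass jar, 92 mm diameter, 150 mm high, left of the machine. Origin: centre of its underside. Bystander.
- oil_bottle: green glass bottle, 64 mm diameter, 210 mm high, left of the machine. Origin: centre of its underside. Bystander.
- salt_jar: small white jar, 52 mm diameter, 85 mm high, right of the machine. Origin: centre of its underside. Bystander.

How it is judged:
By the outcome, as a careful person would: the job done as asked, in the order asked, and still so for the second after the job is handed in, with the robot touching nothing.
It also fails if it takes over 48 s, if anything falls off the work surface, if the arm or the gripper's body presses on something with over 40 N, if the wrist force passes 120 N, or if a joint passes its speed limit or range.

## Working session

There is one attempt and no reset: what is moved stays moved. The work goes in short steps, Python scripts to look and compute and a tool call to move; the robot and the scene stay as the last step left them, time stands still between calls to the robot, and variables do not carry over. Pictures are saved under pics/ and viewed, and the job is handed in when it is done.

Besides the shell and the picture viewer there is one more tool, called after "Emit:" by a JSON object that holds its "fn" and its "kwargs", one argument or row to a line. step_arm: Moves the arm, as the interface text tells. Its arguments: {"type":"object","properties":{"motion":{"type":"array"},"hand":{"type":"number"}},"required":["motion"]}

```bash
ls; mkdir -p pics
cat > h.py <<'E'
from rig import ctrl
import numpy as np, cv2
def px(c,p):
    p=np.asarray(p,float); q=c["camera_from_world"]@np.r_[p,1]; v=np.array([q[0],-q[1],-q[2]]); u=c["camera_matrix"]@v; return u[:2]/u[2]
def ray(c,uv,z):
    T=c["camera_from_world"];R=T[:3,:3];t=T[:3,3];o=-R.T@t
    d=np.linalg.inv(c["camera_matrix"])@np.r_[uv,1];d=R.T@np.array([d[0],-d[1],-d[2]])
    return o+d*(z-o[2])/d[2]
def save(c,n): cv2.imwrite(f"pics/{n}.png",c["img"][:,:,::-1])
E
python3 - <<'E'
from h import *
s=ctrl.get_state();print(s["clock"],s["position"],s["tool_rot"],s["finger_gap"],ctrl.grasp_offset,s["contact_force"])
for n in ["scene","top"]:
    c=ctrl.capture(n);save(c,n+"0");print(n,[k for k in c])
    for q in ["dial_axis","dial_index","long_line","start_key_top","stop_key_top","loaf_machine","pad_left","pad_right"]:
        r=ctrl.tip_of(c,q)
        for d in r[:2]: print(q,np.round(d["location"],4),round(d["p"],2),np.round(px(c,d["location"])))
print(ctrl.get_state()["clock"])
E
```

```text
pics
0.0 [0.15635446 0.65644307 0.40373208] [ 9.93165931e-01 -1.16708002e-01 -2.64713412e-05  8.21376739e-04] 0.08748714820389315 0.1593 [ 0.08162532  0.07033552 -0.09966197]
scene ['img', 'camera_matrix', 'camera_from_world', 'shot']
dial_axis [ 0.6503 -0.0194  0.2425] 0.69 [363. 270.]
dial_index [ 0.6846 -0.0332  0.2444] 0.84 [372. 284.]
long_line [0.6626 0.0191 0.2449] 0.96 [379. 262.]
long_line [ 0.5285 -0.0158  0.2443] 0.28 [323. 236.]
start_key_top [ 0.5282 -0.0179  0.2457] 0.64 [322. 237.]
start_key_top [ 0.6489 -0.0174  0.2446] 0.37 [363. 269.]
stop_key_top [ 0.5449 -0.0678  0.2455] 0.64 [312. 255.]
pad_left [ 0.6767 -0.0214  0.2512] 0.65 [373. 277.]
pad_left [0.4792 0.4948 0.0008] 0.32 [420. 165.]
pad_right [ 0.6655 -0.0302  0.2502] 0.6 [366. 276.]
top ['img', 'camera_matrix', 'camera_from_world', 'shot']
dial_axis [ 0.6506 -0.0139  0.2435] 0.76 [331. 193.]
dial_index [ 0.687  -0.0308  0.2439] 0.66 [336. 181.]
long_line [0.6638 0.0222 0.2414] 0.94 [319. 189.]
start_key_top [ 0.6682 -0.0308  0.2502] 0.65 [337. 186.]
start_key_top [ 0.5277 -0.0158  0.244 ] 0.44 [332. 233.]
stop_key_top [ 0.5398 -0.0683  0.2448] 0.54 [350. 229.]
pad_left [ 0.6733 -0.0218  0.2499] 0.87 [334. 185.]
pad_right [ 0.6665 -0.0307  0.2518] 0.86 [337. 187.]
0.9
```

View pics/scene0.png

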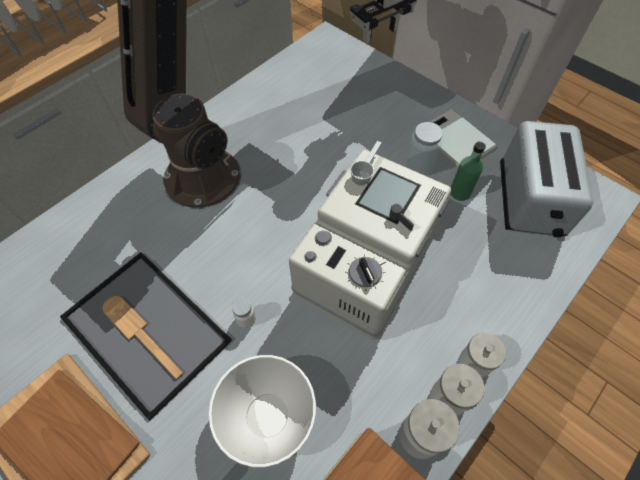

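View pics/top0.png

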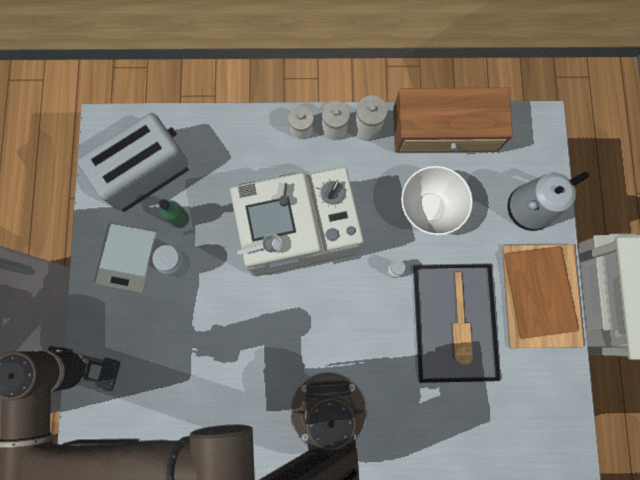

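Run:
```python
import cv2
a=cv2.imread('pics/top0.png')[140:260,270:390];cv2.imwrite('pics/topz.png',cv2.resize(a,(600,600),interpolation=cv2.INTER_CUBIC))
a=cv2.imread('pics/scene0.png')[200:320,280:420];cv2.imwrite('pics/scz.png',cv2.resize(a,(700,600),interpolation=cv2.INTER_CUBIC))
```

```text
(no output)
```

View pics/topz.png

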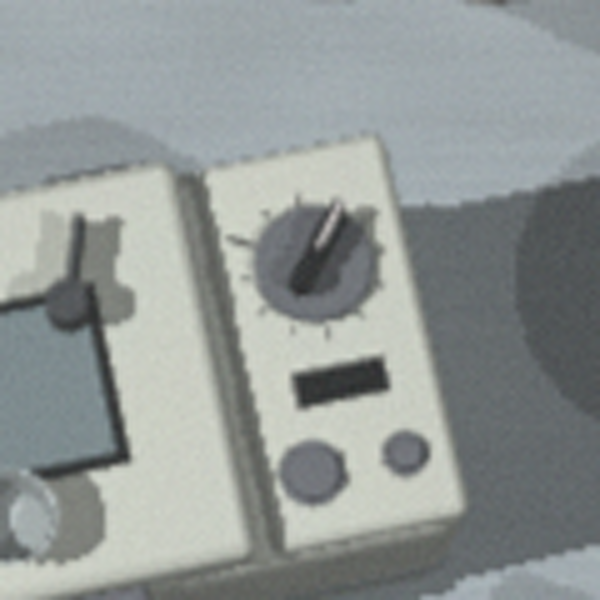

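View pics/scz.png

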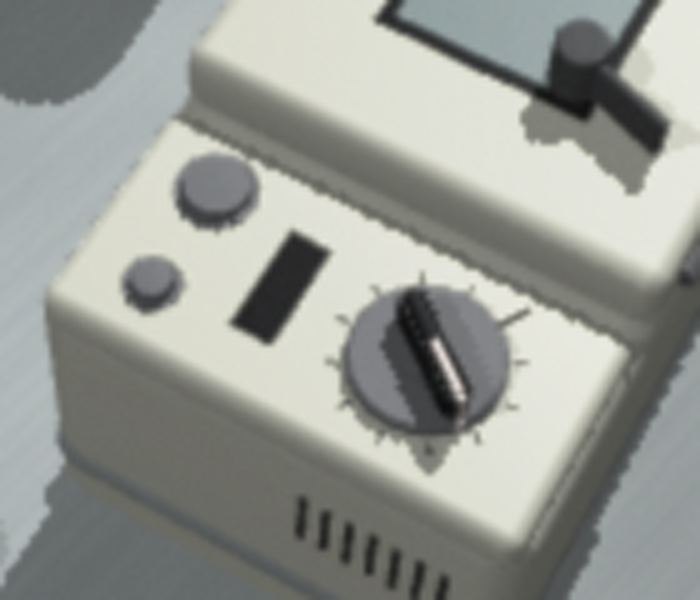

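```bash
cat >> h.py <<'E'
from scipy.spatial.transform import Rotation as Rn
def Rdown(psi):  # tool x yaw psi (deg), z down
    p=np.radians(psi);x=np.array([np.cos(p),np.sin(p),0]);z=np.array([0,0,-1.]);return np.c_[x,np.cross(z,x),z]
def rel(pos,psi,s=None):
    s=s or ctrl.get_state();R=Rn.from_quat(s["tool_rot"]).as_matrix()
    return np.round(np.r_[1000*R.T@(np.array(pos)-s["position"]),Rn.from_matrix(R.T@Rdown(psi)).as_rotvec()],4)
def st():
    s=ctrl.get_state();R=Rn.from_quat(s["tool_rot"]).as_matrix()
    print("t",round(s["clock"],2),"pos",np.round(s["position"],4),"psi",round(np.degrees(np.arctan2(R[1,0],R[0,0])),2),"tilt",round(np.degrees(np.arccos(-R[2,2])),2),"q",np.round(s["q"],3),"F",np.round(s["contact_force"],2),"gap",s["finger_gap"]);return s
E
python3 - <<'E'
from h import *
st(); print(rel([.156,.656,.56],-13.4)); print(rel([.62,-.02,.56],-114))
E
```

```text
t 0.9 pos [0.1564 0.6566 0.4047] psi -13.4 tilt 0.0 q [ 1.625  0.359  0.012 -0.    -1.224 -0.288] F [ 0.35  0.39 -0.3 ] gap 0.08749672563267646
[-2.294000e-01  6.710000e-01 -1.553185e+02 -0.000000e+00  0.000000e+00
  1.000000e-04]
[ 607.7614  550.7793 -155.3548    0.        0.        1.7559]
```

Emit:
{"fn": "step_arm", "kwargs": {
  "motion": [
    [0,0,-50,0,0,0],
    [0,0,-100,0,0,0.1],
    [30,27,-140,0,0,0.2],
    [65,59,-155,0,0,0.35],
    [101,92,-155,0,0,0.5],
    [137,124,-155,0,0,0.62],
    [173,157,-155,0,0,0.75],
    [208,189,-155,0,0,0.87],
    [244,221,-155,0,0,1.0],
    [280,254,-155,0,0,1.12],
    [316,286,-155,0,0,1.25],
    [352,319,-155,0,0,1.37],
    [388,351,-155,0,0,1.5],
    [424,384,-155,0,0,1.62],
    [460,417,-155,0,0,1.756],
    [496,449,-155,0,0,1.756],
    [532,482,-155,0,0,1.756],
    [568,515,-155,0,0,1.756],
    [600,544,-155,0,0,1.756],
    [608,551,-155,0,0,1.756]
  ],
  "hand": 0
}}

```text
clock: 2.9
position: [0.6219, -0.0236, 0.5585]
tool_rot: [-0.543, 0.84, 0.0, -0.001]
contact_force: [1.4, -0.5, 0.0]
finger_gap: 0.0008
```

Run:
```python
from h import *
st(); c=ctrl.capture("wrist");save(c,"w1")
for q in ["dial_axis","dial_index","long_line","start_key_top","stop_key_top"]:
    for d in ctrl.tip_of(c,q)[:2]: print(q,np.round(d["location"],4),round(d["p"],2),np.round(px(c,d["location"])))
```

```text
t 2.9 pos [ 0.6219 -0.0236  0.5585] psi -114.2 tilt 0.11 q [ 0.276  0.217  0.157  0.    -1.512 -0.698] F [ 1.38 -0.46  0.04] gap 0.0007678020154077043
dial_axis [ 0.6509 -0.0146  0.2426] 0.98 [300. 247.]
dial_axis [0.6617 0.018  0.241 ] 0.22 [305. 280.]
dial_index [ 0.6873 -0.034   0.2412] 0.82 [256. 244.]
long_line [0.6618 0.0159 0.2424] 0.63 [304. 279.]
long_line [ 0.6696 -0.0289  0.2523] 0.36 [274. 245.]
start_key_top [ 0.5243 -0.0132  0.2458] 0.96 [430. 194.]
stop_key_top [ 0.5399 -0.0685  0.2414] 0.89 [390. 142.]
```

View pics/w1.png

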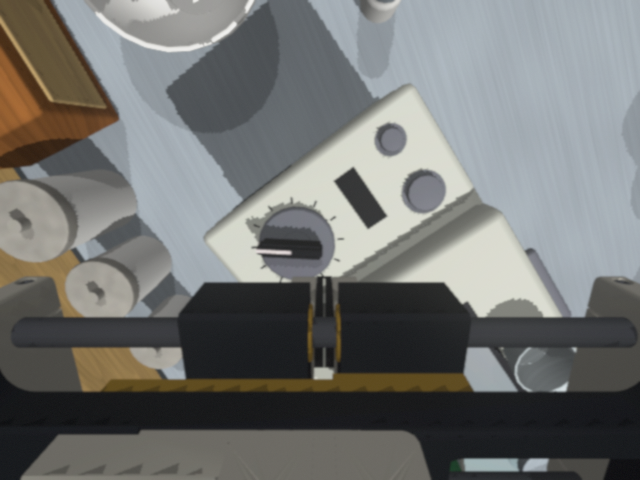

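```bash
cat > ov.py <<'E'
from h import *
def over(img,c,A,yaw,th,n,box,f):
    # A axis xy; yaw machine deg; th dial joint deg ; draws model
    x0,y0,x1,y1=box
    im=cv2.resize(img[y0:y1,x0:x1,::-1],None,fx=f,fy=f,interpolation=cv2.INTER_CUBIC)
    P=lambda p:tuple(int(round(v)) for v in (px(c,p)-[x0,y0]+.5)*f)
    def pl(pts,col): cv2.polylines(im,[np.array([P(p) for p in pts])],False,col,1)
    a=np.linspace(0,2*np.pi,60)
    pl([[A[0]+.036*np.cos(t),A[1]+.036*np.sin(t),.243] for t in a],(0,0,255))
    d=lambda ang,r,z:[A[0]+r*np.cos(np.radians(ang)),A[1]+r*np.sin(np.radians(ang)),z]
    pl([d(yaw+60,.0365,.235),d(yaw+60,.058,.235)],(255,0,0))
    for k in range(12): pl([d(yaw+30*k,.0365,.235),d(yaw+30*k,.046,.235)],(255,0,0))
    pl([d(yaw+th,-.024,.263),d(yaw+th,.034,.263),d(yaw+th,.0345,.245)],(0,255,0))
    cv2.imwrite(f"pics/{n}.png",im)
E
python3 - <<'E'
from ov import *
import pickle
c=dict(ctrl.capture("wrist"));pickle.dump(c,open("w.pkl","wb"))
t=dict(ctrl.capture("top"));pickle.dump(t,open("t.pkl","wb"))
s=dict(ctrl.capture("scene"));pickle.dump(s,open("s.pkl","wb"))
for k,q in(("w",c),("t",t),("s",s)):
    print(k)
    for nm in ["dial_axis","dial_index","long_line"]:
        for d in ctrl.tip_of(q,nm)[:1]: print(nm,np.round(d["location"],4),round(d["p"],2))
A=[.6508,-.0155]
over(c["img"],c,A,15.5,-40,"ow1",(210,180,470,300),3)
E
```

```text
w
dial_axis [ 0.6499 -0.0159  0.2406] 0.71
dial_index [ 0.6872 -0.0346  0.2394] 0.82
long_line [0.6606 0.0199 0.2404] 0.62
t
dial_axis [ 0.653  -0.0127  0.2447] 0.57
long_line [0.6639 0.0194 0.2378] 0.62
s
dial_axis [ 0.6505 -0.0168  0.2449] 0.77
dial_index [ 0.6912 -0.0339  0.2429] 0.56
long_line [0.6636 0.0211 0.2463] 0.95
```

View pics/ow1.png

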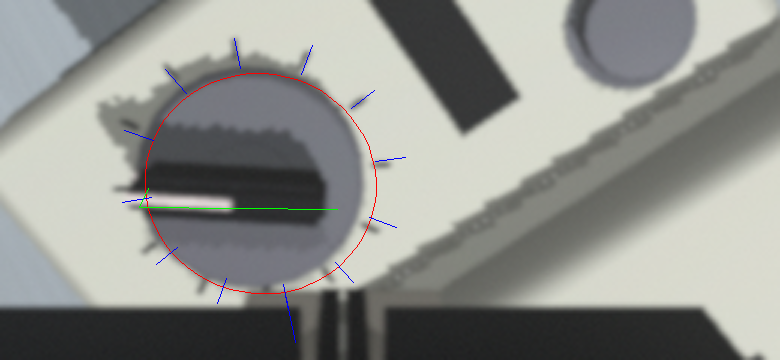

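Run:
```python
from ov import *
import pickle
L=lambda k:pickle.load(open(k+".pkl","rb"))
A=[.6535,-.0168]
over(L("w")["img"],L("w"),A,14,-39,"a",(230,190,390,300),3)
over(L("t")["img"],L("t"),A,14,-39,"b",(300,165,380,245),5)
over(L("s")["img"],L("s"),A,14,-39,"c",(300,220,400,300),5)
a,b,c=[cv2.imread(f"pics/{k}.png") for k in "abc"]
im=np.zeros((740,900,3),np.uint8);im[:330,:480]=a;im[335:735,:400]=b;im[335:735,400:900]=c
cv2.imwrite("pics/cmp1.png",cv2.resize(im,(729,600)))
```

```text
(no output)
```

View pics/cmp1.png

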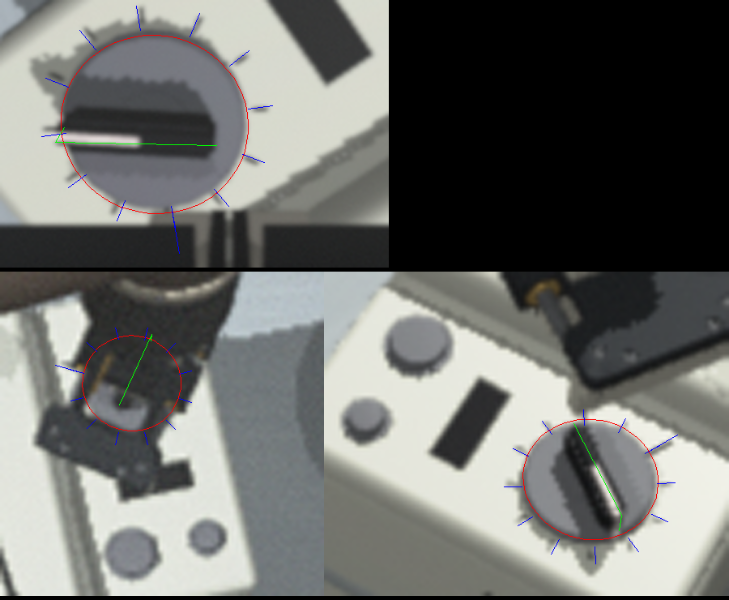

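Run:
```python
from h import *
st(); print(rel([.6619,-.0472,.427],-115))
for d in list(range(0,91,5)):
    r=np.radians(d);s,c=np.sin(r),np.cos(r);print(d,[round(-20*s+16*c-24,1),round(-(20*c+16*s-20),1),0,0,0,round(-r,3)])
```

```text
t 3.8 pos [ 0.6202 -0.0202  0.5597] psi -114.0 tilt 0.0 q [ 0.282  0.213  0.155 -0.    -1.512 -0.701] F [-0.44  0.88  0.33] gap 0.0004799056059745202
[ 7.663300e+00 -4.909490e+01  1.326584e+02  0.000000e+00 -0.000000e+00
  1.740000e-02]
0 [np.float64(-8.0), np.float64(-0.0), 0, 0, 0, np.float64(-0.0)]
5 [np.float64(-9.8), np.float64(-1.3), 0, 0, 0, np.float64(-0.087)]
10 [np.float64(-11.7), np.float64(-2.5), 0, 0, 0, np.float64(-0.175)]
15 [np.float64(-13.7), np.float64(-3.5), 0, 0, 0, np.float64(-0.262)]
20 [np.float64(-15.8), np.float64(-4.3), 0, 0, 0, np.float64(-0.349)]
25 [np.float64(-18.0), np.float64(-4.9), 0, 0, 0, np.float64(-0.436)]
30 [np.float64(-20.1), np.float64(-5.3), 0, 0, 0, np.float64(-0.524)]
35 [np.float64(-22.4), np.float64(-5.6), 0, 0, 0, np.float64(-0.611)]
40 [np.float64(-24.6), np.float64(-5.6), 0, 0, 0, np.float64(-0.698)]
45 [np.float64(-26.8), np.float64(-5.5), 0, 0, 0, np.float64(-0.785)]
50 [np.float64(-29.0), np.float64(-5.1), 0, 0, 0, np.float64(-0.873)]
55 [np.float64(-31.2), np.float64(-4.6), 0, 0, 0, np.float64(-0.96)]
60 [np.float64(-33.3), np.float64(-3.9), 0, 0, 0, np.float64(-1.047)]
65 [np.float64(-35.4), np.float64(-3.0), 0, 0, 0, np.float64(-1.134)]
70 [np.float64(-37.3), np.float64(-1.9), 0, 0, 0, np.float64(-1.222)]
75 [np.float64(-39.2), np.float64(-0.6), 0, 0, 0, np.float64(-1.309)]
80 [np.float64(-40.9), np.float64(0.8), 0, 0, 0, np.float64(-1.396)]
85 [np.float64(-42.5), np.float64(2.3), 0, 0, 0, np.float64(-1.484)]
90 [np.float64(-44.0), np.float64(4.0), 0, 0, 0, np.float64(-1.571)]
```

Emit:
{"fn": "step_arm", "kwargs": {
  "motion": [
    [7.7,-49,0,0,0,0.017],
    [7.7,-49,40,0,0,0.017],
    [7.7,-49,80,0,0,0.017],
    [7.7,-49,105,0,0,0.017],
    [7.7,-49,112,0,0,0.017],
    [7.7,-49,112,0,0,0.017]
  ]
}}

```text
clock: 4.4
position: [0.6619, -0.0473, 0.4471]
tool_rot: [-0.537, 0.843, 0.0, -0.001]
contact_force: [-0.3, -0.2, 1.2]
finger_gap: 0.0005
```

Run:
```python
from ov import *
s=st(); A=[.654,-.017]
c=ctrl.capture("scene");over(c["img"],c,A,14,-39,"o2s",(260,180,440,315),4)
c=ctrl.capture("wrist");save(c,"w2")
print(rel([.6619,-.0472,.427],-115,s))
```

```text
t 4.4 pos [ 0.6619 -0.0473  0.4471] psi -114.98 tilt 0.1 q [ 0.222  0.319  0.05   0.    -1.304 -0.658] F [-0.29 -0.17  1.17] gap 0.00048118539609391333
[-1.01000e-01  4.83000e-02  2.01098e+01  1.20000e-03 -1.20000e-03
  3.00000e-04]
```

View pics/o2s.png

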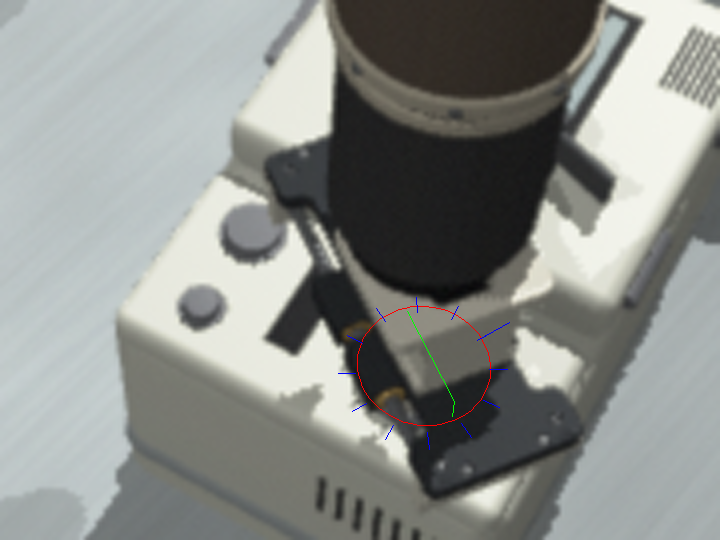

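View pics/w2.png

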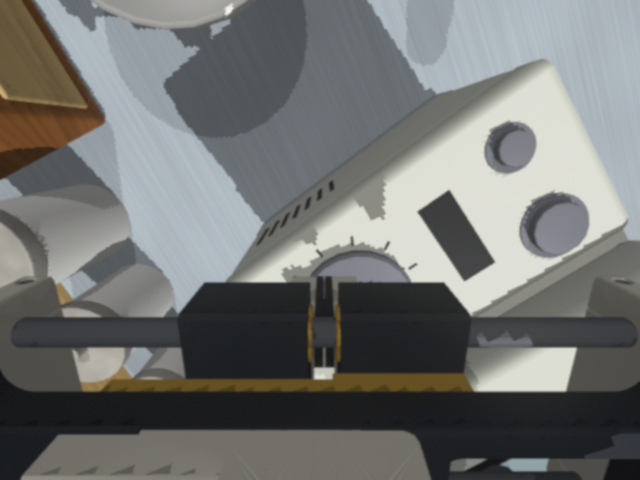

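Emit:
{"fn": "step_arm", "kwargs": {
  "motion": [
    [0,0,5,0,0,0],
    [0,0,10,0,0,0],
    [0,0,15,0,0,0],
    [0,0,20,0,0,0],
    [0,0,20,0,0,0]
  ]
}}

```text
clock: 5.0
position: [0.6616, -0.0472, 0.4266]
tool_rot: [-0.537, 0.843, 0.0, -0.001]
contact_force: [1.0, -0.2, 0.5]
finger_gap: 0.0007
```

Run:
```python
from ov import *
s=st(); A=[.654,-.017]
c=ctrl.capture("scene");over(c["img"],c,A,14,-39,"o3s",(260,180,440,315),4)
print(rel([.6619,-.0472,.427],-115,s))
```

```text
t 5.0 pos [ 0.6616 -0.0472  0.4266] psi -114.99 tilt 0.09 q [ 0.222  0.328  0.018 -0.    -1.262 -0.658] F [ 0.95 -0.16  0.51] gap 0.0006742538061365869
[-1.144e-01 -2.366e-01 -3.888e-01  1.300e-03 -7.000e-04  2.000e-04]
```

View pics/o3s.png

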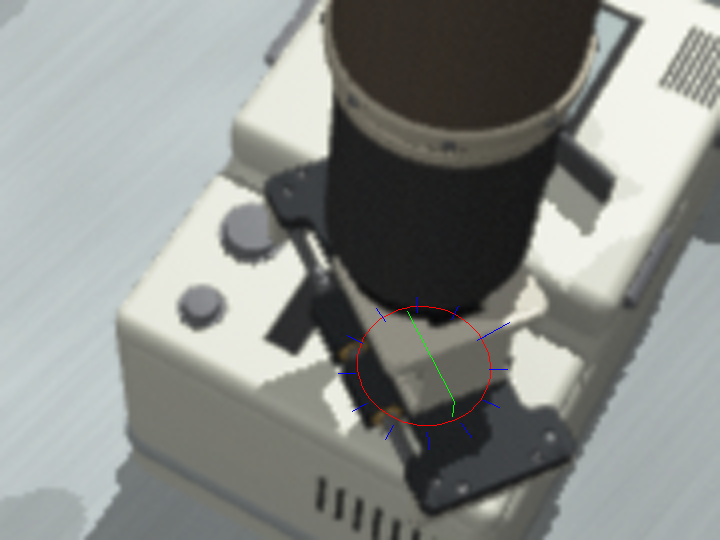

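Emit:
{"fn": "step_arm", "kwargs": {
  "motion": [
    [-2,0,0,0,0,0],
    [-4,0,0,0,0,0],
    [-6,0,0,0,0,0],
    [-8,0,0,0,0,0],
    [-9.8,-1.3,0,0,0,-0.087],
    [-11.7,-2.5,0,0,0,-0.175],
    [-13.7,-3.5,0,0,0,-0.262],
    [-15.8,-4.3,0,0,0,-0.349],
    [-18,-4.9,0,0,0,-0.436],
    [-20.1,-5.3,0,0,0,-0.524],
    [-20.1,-5.3,0,0,0,-0.524]
  ]
}}

```text
clock: 6.15
position: [0.6756, -0.0317, 0.428]
tool_rot: [0.738, -0.675, 0.001, 0.0]
contact_force: [2.7, -5.2, -0.9]
finger_gap: 0.0007
```

Run:
```python
from ov import *
s=st(); A=[.654,-.017]
c=ctrl.capture("top");save(c,"t3")
c=ctrl.capture("scene");over(c["img"],c,A,14,-9,"o4s",(260,180,440,315),4)
```

```text
t 6.15 pos [ 0.6756 -0.0317  0.428 ] psi -84.89 tilt 0.09 q [ 2.410e-01  3.480e-01  4.900e-02  1.000e-03 -1.271e+00 -1.520e-01] F [ 2.7  -5.16 -0.94] gap 0.0007194662578921887
```

View pics/o4s.png

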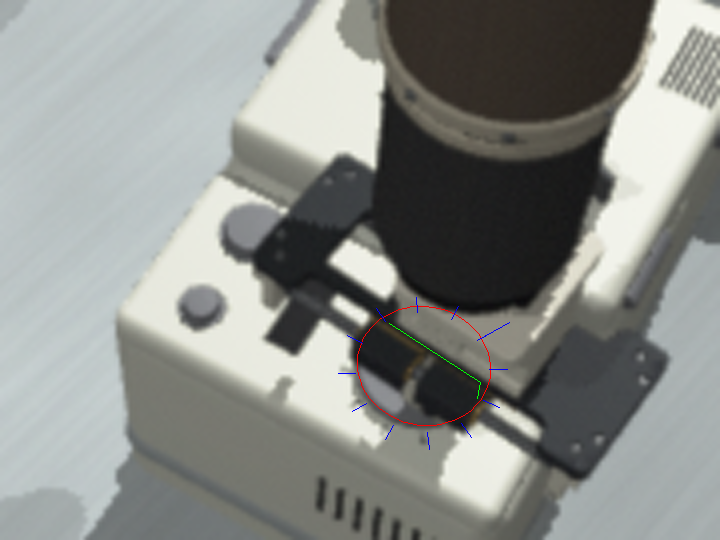

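Emit:
{"fn": "step_arm", "kwargs": {
  "motion": [
    [-1.8,-1.3,0,0,0,-0.087],
    [-3.7,-2.5,0,0,0,-0.175],
    [-5.7,-3.5,0,0,0,-0.262],
    [-7.8,-4.3,0,0,0,-0.349],
    [-10,-4.9,0,0,0,-0.436],
    [-12.1,-5.3,0,0,0,-0.524],
    [-14.4,-5.6,0,0,0,-0.611],
    [-16.6,-5.6,0,0,0,-0.698],
    [-18.8,-5.5,0,0,0,-0.785],
    [-21,-5.1,0,0,0,-0.873],
    [-23.2,-4.6,0,0,0,-0.96],
    [-25.3,-3.9,0,0,0,-1.047],
    [-25.3,-3.9,0,0,0,-1.047]
  ]
}}

```text
clock: 7.55
position: [0.6773, -0.0049, 0.428]
tool_rot: [0.976, -0.216, 0.001, -0.001]
contact_force: [3.6, 1.3, -0.1]
finger_gap: 0.0001
```

Run:
```python
from ov import *
s=st(); A=[.654,-.017]
c=ctrl.capture("wrist");save(c,"w5")
c=ctrl.capture("scene");over(c["img"],c,A,14,51,"o5s",(260,180,440,315),4)
```

```text
t 7.55 pos [ 0.6773 -0.0049  0.428 ] psi -24.99 tilt 0.14 q [ 0.28   0.349  0.052 -0.    -1.271  0.855] F [ 3.56  1.34 -0.06] gap 0.00013494239795337277
```

View pics/o5s.png

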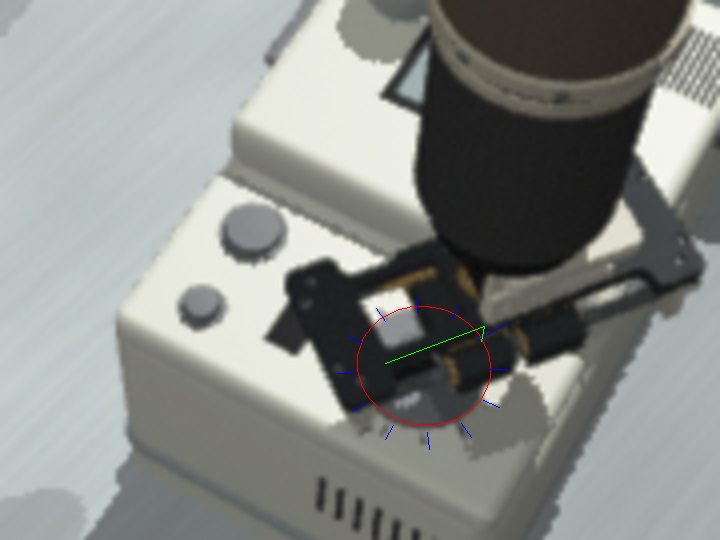

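Emit:
{"fn": "step_arm", "kwargs": {
  "motion": [
    [4,0,0,0,0,0],
    [9,0,0,0,0,0],
    [9,0,-30,0,0,0],
    [5,0,-70,0,0,0],
    [-15,0,-110,0,0,0],
    [-40,10,-132,0,0,0],
    [-56,20,-132,0,0,0],
    [-56,20,-132,0,0,0],
    [-56,20,-132,0,0,0]
  ]
}}

```text
clock: 8.55
position: [0.6173, -0.0005, 0.5598]
tool_rot: [0.976, -0.217, -0.0, -0.0]
contact_force: [-0.2, 0.2, -0.3]
finger_gap: 0.0002
```

Run:
```python
from ov import *
import pickle
s=st(); A=[.654,-.017]
c=ctrl.capture("wrist");pickle.dump(dict(c),open("w6.pkl","wb"));save(c,"w6")
for q in ["dial_axis","dial_index","long_line","start_key_top","stop_key_top"]:
    for d in ctrl.tip_of(c,q)[:1]: print(q,np.round(d["location"],4),round(d["p"],2),np.round(px(c,d["location"])))
u=px(c,[*A,.243]);x,y=int(u[0]),int(u[1]);print(x,y)
over(c["img"],c,A,14,51,"o6w",(max(x-75,0),max(0,y-70),x+75,y+70),4)
c=ctrl.capture("scene");pickle.dump(dict(c),open("s6.pkl","wb"));over(c["img"],c,A,14,51,"o6s",(310,220,420,310),6)
```

```text
t 8.55 pos [ 6.173e-01 -5.000e-04  5.598e-01] psi -25.02 tilt 0.02 q [ 0.315  0.208  0.148 -0.    -1.511  0.819] F [-0.2   0.2  -0.32] gap 0.0002076837578317602
dial_axis [ 0.6511 -0.0149  0.2433] 0.97 [322. 186.]
dial_index [0.6698 0.0163 0.2396] 0.86 [281. 181.]
long_line [0.6614 0.0139 0.2389] 0.8 [288. 188.]
stop_key_top [ 0.5389 -0.0711  0.2399] 0.88 [424. 266.]
322 181
```

View pics/o6w.png

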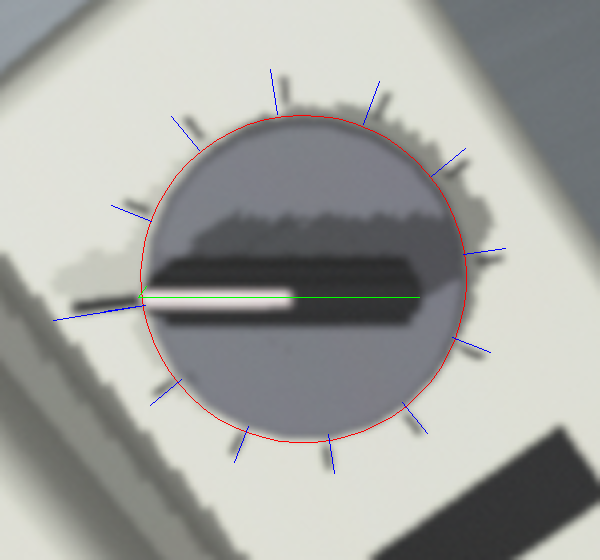

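View pics/o6s.png

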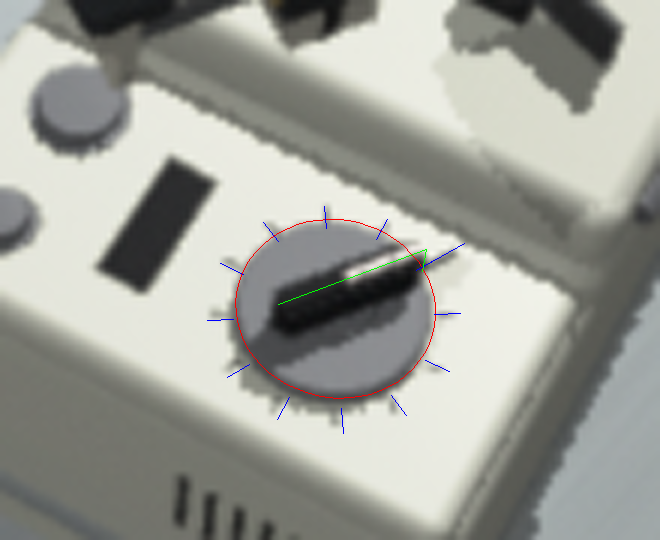

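Run:
```python
from ov import *
import pickle
c=pickle.load(open("w6.pkl","rb"))
im=c["img"][:,:,::-1]
a=cv2.resize(im[101:261,232:412],None,fx=4.4,fy=4.4*.83,interpolation=cv2.INTER_CUBIC)
g=cv2.cvtColor(im,cv2.COLOR_BGR2GRAY).astype(np.float32)
# polar unwrap on z=.235 around A, centroid of darkness per tick vs yaw
def prof(A,r0,r1,z):
    th=np.arange(0,360,.25);out=np.zeros(len(th))
    for r in np.arange(r0,r1,.0005):
        P=np.array([px(c,[A[0]+r*np.cos(t),A[1]+r*np.sin(t),z]) for t in np.radians(th)],np.float32)
        out+=cv2.remap(g,P[:,:1],P[:,1:],cv2.INTER_LINEAR)[:,0]
    return th,out
best=[]
from scipy.ndimage import median_filter
for ax in np.arange(.652,.6581,.001):
  for ay in np.arange(-.021,-.0129,.001):
    th,o=prof((ax,ay),.040,.043,.235)
    d=np.clip(median_filter(o,60,mode="wrap")-o,0,150)
    f=d.reshape(12,120).sum(0)
    k=np.arange(120)*.25
    w=[sum(f[(int(y/.25)+j)%120] for j in range(-5,6)) for y in k]
    best.append((max(w),ax,ay,k[int(np.argmax(w))]))
best.sort(reverse=True);print([tuple(np.round(b,4)) for b in best[:8]])
_,ax,ay,y=best[0]
p=lambda u,v:(u/4+247-.5,v/4+111-.5)
m=[ray(c,p(150,297.5),.263)[:2],ray(c,p(290,298),.263)[:2]]
d=m[0]-m[1];print("mark world ang",np.degrees(np.arctan2(d[1],d[0])),m, "offset from axis line mm",1000*np.cross(d/np.linalg.norm(d),np.array([ax,ay])-m[1]))
over(c["img"],c,(ax,ay),y,65-y,"o7w",(247,111,397,251),4)
s=pickle.load(open("s6.pkl","rb"));over(s["img"],s,(ax,ay),y,65-y,"o7s",(310,220,420,310),6)
```

```text
[(np.float64(19765.7998), np.float64(0.653), np.float64(-0.018), np.float64(11.75)), (np.float64(19640.8682), np.float64(0.653), np.float64(-0.017), np.float64(11.5)), (np.float64(19222.002), np.float64(0.654), np.float64(-0.018), np.float64(11.25)), (np.float64(18642.2559), np.float64(0.654), np.float64(-0.017), np.float64(11.25)), (np.float64(17832.1797), np.float64(0.653), np.float64(-0.019), np.float64(11.5)), (np.float64(17697.1318), np.float64(0.652), np.float64(-0.018), np.float64(11.5)), (np.float64(17160.5537), np.float64(0.654), np.float64(-0.019), np.float64(11.5)), (np.float64(17109.9814), np.float64(0.652), np.float64(-0.017), np.float64(11.75))]
mark world ang 64.78454872488234 [array([0.66728216, 0.01165857]), array([ 0.65493997, -0.01455156])] offset from axis line mm 0.2859990135464878<stdin>:28: DeprecationWarning: Arrays of 2-dimensional vectors are deprecated. Use arrays of 3-dimensional vectors instead. (deprecated in NumPy 2.0)
```

View pics/o7w.png

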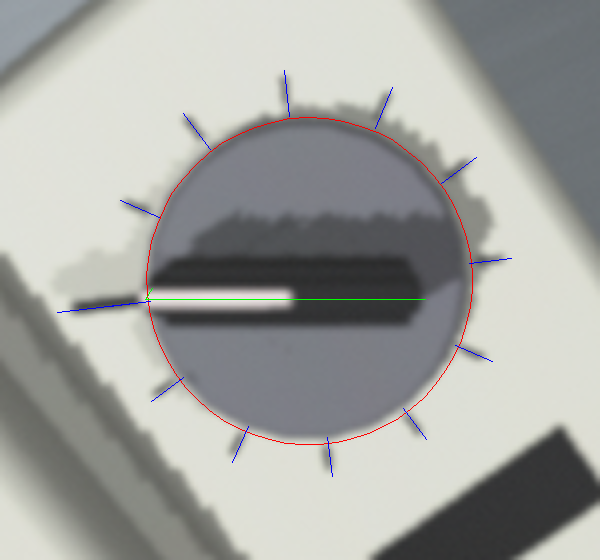

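Run:
```python
from h import *
s=st(); print(rel([.687,-.006,.56],-18.3,s)); print(rel([.687,-.006,.428],-18.3,s))
```

```text
t 8.9 pos [ 6.181e-01 -1.000e-04  5.589e-01] psi -24.98 tilt 0.08 q [ 0.315  0.21   0.148  0.    -1.511  0.819] F [0.62 0.26 1.03] gap 0.0002539798394361699
[ 6.49124e+01 -2.37880e+01 -1.19710e+00  9.00000e-04  1.10000e-03
 -1.16700e-01]
[ 6.504400e+01 -2.391540e+01  1.308027e+02  9.000000e-04  1.100000e-03
 -1.167000e-01]
```

Emit:
{"fn": "step_arm", "kwargs": {
  "motion": [
    [35,-12,0,0,0,-0.06],
    [65,-23.9,0,0,0,-0.117],
    [65,-23.9,40,0,0,-0.117],
    [65,-23.9,80,0,0,-0.117],
    [65,-23.9,110,0,0,-0.117],
    [65,-23.9,125,0,0,-0.117],
    [65,-23.9,131,0,0,-0.117],
    [65,-23.9,131,0,0,-0.117],
    [65,-23.9,131,0,0,-0.117]
  ]
}}

```text
clock: 9.8
position: [0.687, -0.006, 0.4299]
tool_rot: [0.987, -0.159, 0.001, -0.0]
contact_force: [0.2, 0.7, 0.5]
finger_gap: 0.0003
```

Run:
```python
from h import *
s=st(); print(rel([.6756,-.0022,.428],-18.3,s))
```

```text
t 9.8 pos [ 0.687  -0.006   0.4299] psi -18.26 tilt 0.09 q [ 0.274  0.365  0.078  0.    -1.283  0.978] F [0.25 0.68 0.52] gap 0.00029081265417119664
[-1.20008e+01 -4.10000e-03  1.84550e+00 -5.00000e-04 -1.60000e-03
  7.00000e-04]
```

Push in, back off, raise to the same viewing pose.

Emit:
{"fn": "step_arm", "kwargs": {
  "motion": [
    [-3,0,1,0,0,0],
    [-5,0,1,0,0,0],
    [-6.5,0,1,0,0,0],
    [-8,0,1,0,0,0],
    [-9.5,0,1,0,0,0],
    [-10.7,0,1,0,0,0],
    [-11.5,0,1,0,0,0],
    [-12,0,1,0,0,0],
    [-12,0,1,0,0,0]
  ]
}}

```text
clock: 10.7
position: [0.6757, -0.0019, 0.4282]
tool_rot: [0.987, -0.159, 0.001, -0.0]
contact_force: [5.0, 1.3, 1.6]
finger_gap: 0.0008
```

Emit:
{"fn": "step_arm", "kwargs": {
  "motion": [
    [4,0,0,0,0,0],
    [9,0,0,0,0,0],
    [9,0,-30,0,0,0],
    [5,0,-70,0,0,0],
    [-15,5,-110,0,0,0],
    [-40,14,-132,0,0,0],
    [-56,16,-132,0,0,0],
    [-56,16,-132,0,0,0],
    [-56,16,-132,0,0,0]
  ]
}}

```text
clock: 11.6
position: [0.6168, -0.0, 0.5595]
tool_rot: [0.987, -0.159, -0.0, 0.0]
contact_force: [0.4, -0.2, 0.5]
finger_gap: 0.0004
```

Run:
```python
from ov import *
import pickle
s=st(); A=[.6534,-.0177]
c=ctrl.capture("wrist");pickle.dump(dict(c),open("w8.pkl","wb"));save(c,"w8")
for q in ["dial_axis","dial_index","long_line","start_key_top","stop_key_top"]:
    for d in ctrl.tip_of(c,q)[:1]: print(q,np.round(d["location"],4),round(d["p"],2),np.round(px(c,d["location"])))
u=px(c,[*A,.243]);x,y=int(u[0]),int(u[1]);print(x,y)
over(c["img"],c,A,11.6,60,"o8w",(max(x-75,0),max(0,y-70),x+75,y+70),4)
```

```text
t 11.6 pos [ 0.6168 -0.      0.5595] psi -18.26 tilt 0.05 q [ 0.316  0.207  0.146 -0.    -1.511  0.936] F [ 0.38 -0.18  0.47] gap 0.00044633432330090845
dial_axis [ 0.6519 -0.0134  0.2388] 0.97 [325. 184.]
dial_index [0.6675 0.0164 0.2398] 0.97 [287. 178.]
long_line [0.6615 0.0168 0.2423] 0.73 [289. 185.]
stop_key_top [ 0.5389 -0.0688  0.2406] 0.56 [415. 277.]
328 181
```

View pics/o8w.png

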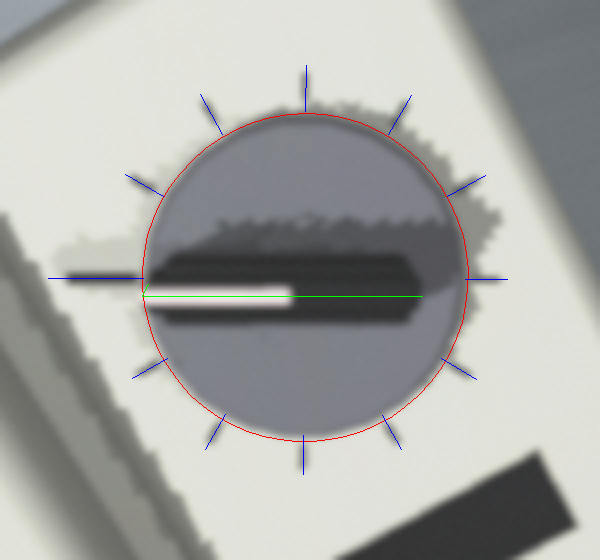

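View pics/w8.png

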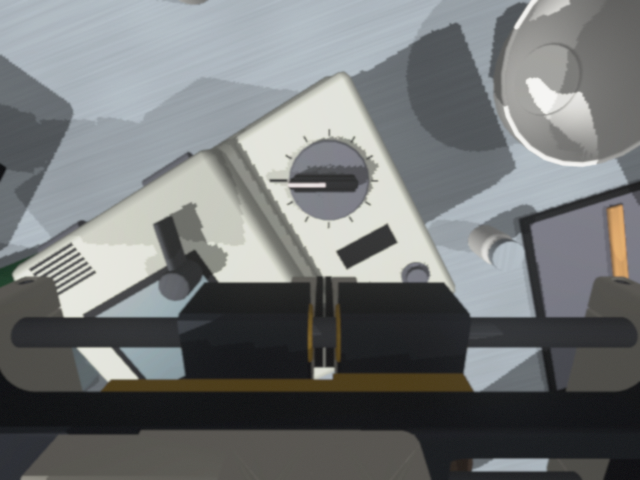

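Run:
```python
from ov import *
import pickle
c=pickle.load(open("w8.pkl","rb"));g=cv2.cvtColor(c["img"],cv2.COLOR_RGB2GRAY).astype(float)
A=np.array([.6534,-.0177])
def line(cols,rows,sign,z):
    P=[]
    for u in cols:
        w=g[rows[0]:rows[1],u];w=np.clip((w-np.median(w))*sign,0,None);v=(w*np.arange(*rows)).sum()/w.sum();P.append(ray(c,(u,v),z)[:2])
    P=np.array(P);m=P.mean(0);d=np.linalg.svd(P-m)[2][0]; d*=np.sign(d[1])
    n=np.array([-d[1],d[0]]);r=m-A
    return np.degrees(np.arctan2(d[1],d[0])),1000*n@r
x0,y0=253,111
print("mark dir, lateral mm",line(range(x0+40,x0+71),(y0+68,y0+80),1,.263))
print("line",line(range(x0+19,x0+33),(y0+64,y0+76),-1,.235))
k=[ray(c,(415,273),.243)];print(k)
```

```text
mark dir, lateral mm (np.float64(71.91925048958083), np.float64(0.15777135771864223))
line (np.float64(71.18619568815993), np.float64(0.4502197442458199))
[array([ 0.54413555, -0.06929089,  0.243     ])]
```

Run:
```python
from h import *
import pickle
c=pickle.load(open("w.pkl","rb"));print(ray(c,(424.5,189.5),.243),ray(c,(391,138),.243))
s=st(); print(rel([.528,-.0155,.45],-78.4,s))
```

```text
[ 0.52528654 -0.01342743  0.243     ] [ 0.53706526 -0.06686111  0.243     ]
t 11.9 pos [6.176e-01 2.000e-04 5.587e-01] psi -18.28 tilt 0.1 q [ 0.316  0.209  0.147  0.    -1.511  0.936] F [-0.85  0.47  0.3 ] gap 0.0003685510844700586
[-8.003400e+01  4.287820e+01  1.088619e+02  1.600000e-03  7.000000e-04
  1.049400e+00]
```

Emit:
{"fn": "step_arm", "kwargs": {
  "motion": [
    [-25,13,0,0,0,0.13],
    [-50,27,0,0,0,0.26],
    [-80,43,0,0,0,0.4],
    [-80,43,20,0,0,0.53],
    [-80,43,35,0,0,0.66],
    [-80,43,50,0,0,0.79],
    [-80,43,65,0,0,0.92],
    [-80,43,75,0,0,1.049],
    [-80,43,90,0,0,1.049],
    [-80,43,109,0,0,1.049],
    [-80,43,109,0,0,1.049],
    [-80,43,109,0,0,1.049]
  ]
}}

```text
clock: 13.1
position: [0.5279, -0.0156, 0.4508]
tool_rot: [0.775, -0.632, -0.0, 0.0]
contact_force: [-0.1, -0.1, 0.5]
finger_gap: 0.0006
```

Run:
```python
from ov import *
s=st(); print(rel([.528,-.0155,.4265],-78.4,s))
c=ctrl.capture("scene");cv2.imwrite("pics/s9.png",cv2.resize(c["img"][180:320,250:430,::-1],None,fx=4,fy=4))
c=ctrl.capture("wrist");save(c,"w9")
```

```text
t 13.1 pos [ 0.5279 -0.0156  0.4508] psi -78.37 tilt 0.06 q [ 0.342  0.088 -0.236  0.    -1.248 -0.139] F [-0.11 -0.07  0.46] gap 0.0006168372421427758
[-1.2440e-01 -1.6750e-01  2.4341e+01  8.0000e-04 -6.0000e-04  6.0000e-04]
```

View pics/s9.png

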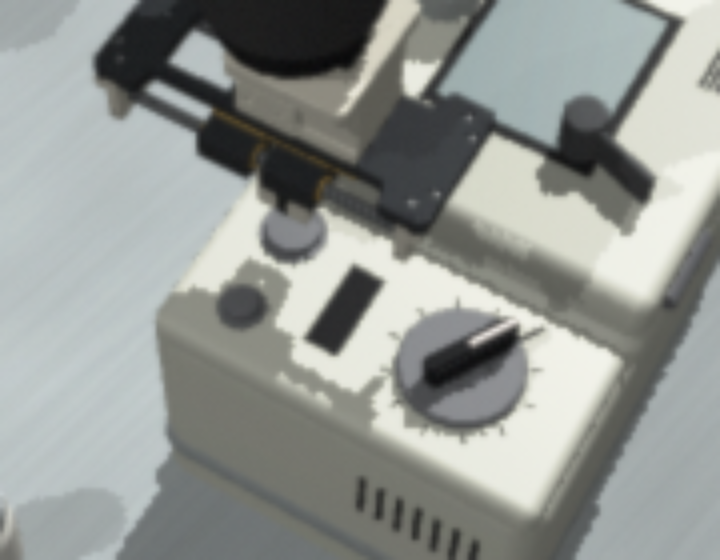

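View pics/w9.png

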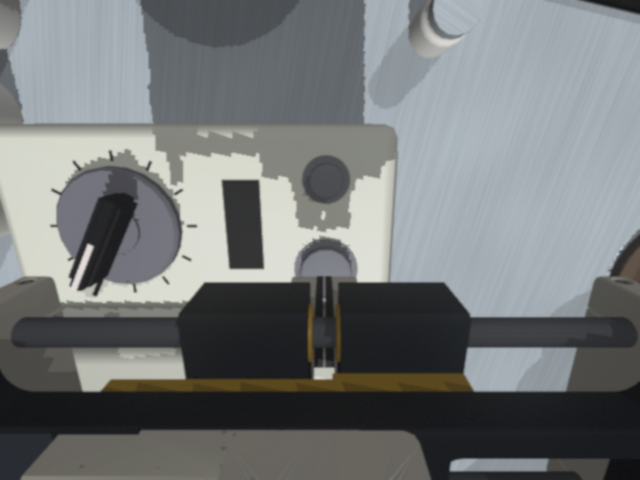

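Emit:
{"fn": "step_arm", "kwargs": {
  "motion": [
    [0,0,10,0,0,0],
    [0,0,20,0,0,0],
    [0,0,26,0,0,0],
    [0,0,28,0,0,0],
    [0,0,30,0,0,0],
    [0,0,32,0,0,0],
    [0,0,33,0,0,0],
    [0,0,33,0,0,0]
  ]
}}

```text
clock: 14.0
position: [0.5274, -0.0157, 0.4179]
tool_rot: [0.775, -0.632, 0.0, 0.0]
contact_force: [-2.7, 0.4, 3.6]
finger_gap: 0.0
```

Emit:
{"fn": "step_arm", "kwargs": {
  "motion": [
    [0,0,1,0,0,0],
    [0,0,2,0,0,0],
    [0,0,2.6,0,0,0],
    [0,0,2.6,0,0,0],
    [0,0,2.6,0,0,0]
  ]
}}

```text
clock: 14.5
position: [0.5274, -0.0157, 0.4163]
tool_rot: [0.775, -0.632, 0.0, -0.0]
contact_force: [-5.6, 0.7, 12.1]
finger_gap: 0.0006
```

Emit:
{"fn": "step_arm", "kwargs": {
  "motion": [
    [0,0,0.5,0,0,0],
    [0,0,0.5,0,0,0],
    [0,0,-4,0,0,0],
    [0,0,-10,0,0,0],
    [0,0,-30,0,0,0],
    [0,0,-70,0,0,0],
    [0,0,-110,0,0,0],
    [0,0,-140,0,0,0],
    [0,0,-140,0,0,0]
  ]
}}

```text
clock: 15.4
position: [0.5282, -0.0156, 0.5598]
tool_rot: [0.775, -0.632, 0.003, -0.003]
contact_force: [0.3, -0.5, -1.1]
finger_gap: 0.0005
```

Run:
```python
from ov import *
import pickle
s=st()
c=ctrl.capture("wrist");save(c,"w10")
c=ctrl.capture("scene");over(c["img"],c,[.6534,-.0177],11.6,60,"s10",(250,140,440,310),4)
```

```text
t 15.4 pos [ 0.5282 -0.0156  0.5598] psi -78.36 tilt 0.48 q [ 3.420e-01  4.800e-02 -3.900e-02  1.000e-03 -1.476e+00 -1.390e-01] F [ 0.35 -0.54 -1.13] gap 0.00048015376881823806
```

View pics/w10.png

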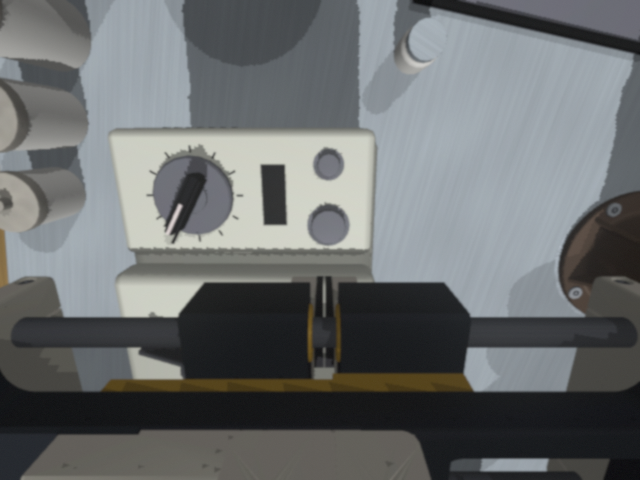

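View pics/s10.png

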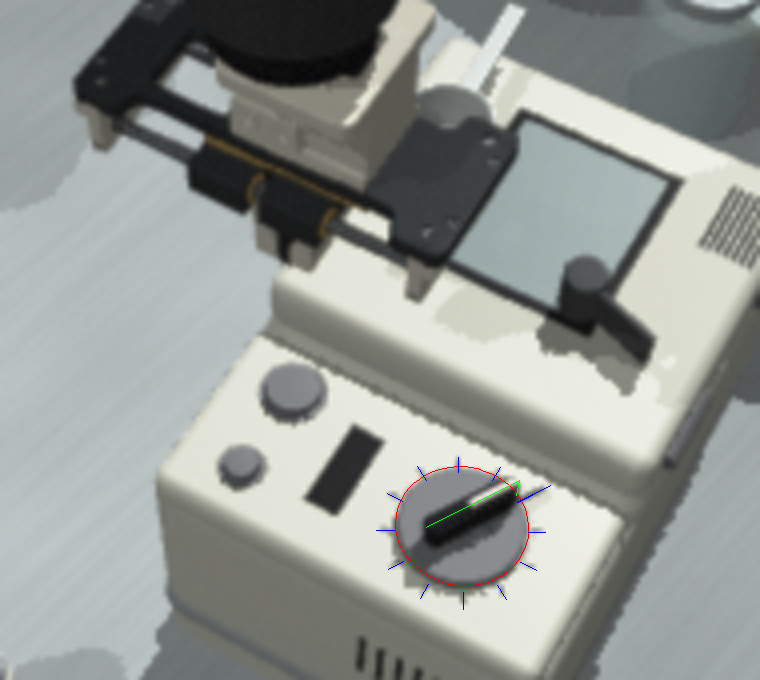

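```bash
python3 -c "
from h import *
st();print(ctrl.hand_in())"
```

```text
t 15.5 pos [ 0.5277 -0.0154  0.5553] psi -78.37 tilt 0.11 q [ 3.420e-01  5.000e-02 -4.600e-02 -1.000e-03 -1.473e+00 -1.390e-01] F [-0.81 -0.98 -0.56] gap 0.0004506675411673494
the job is handed in; nothing more can be done
None
```

The dial is on the long line, and the start key has been pressed fully down and has come back up. I handed the job in at 15.5 s of the 48 s allowed.

- **Dial:** With the fingers closed, I pushed only on the right side of the pointer bar and turned it about 97° counter-clockwise in two pushes. In the wrist picture afterwards, the mark points at 71.9°. The long line measures 71.8° seen from the axis, while the printed line's own direction reads 71.2°, so the error is under 1° either way. The last scene picture, after the key press, agrees.
- **Start key:** I pressed with the fingertips until the key stopped at 12 N, with the tip about 5 mm below the key's rest height. I then pushed another 0.5 mm and lifted off. The last pictures show the key up again.
- **Rest of the scene:** I made no move at the stop key, and it looks unchanged in the last pictures. The blade and scoop look unmoved on the lid by eye; I did not measure their positions. The arm ended about 14 cm above the panel, touching nothing.
- **What disagreed:** The networks placed the dial axis 3–4 mm from my own fit, and in the first top view they mistook the pointer bar for the start key. I used my fit to the scale lines and skirt instead.

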